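# Unbar the roller carrier beside the lathe

## Robot

A 7-joint arm with a two-finger parallel gripper is mounted at the origin on the work surface. World frame = base frame: x ahead of the robot, y to its left, z up, the work surface at z = 0. Lengths are in mm, angles in rad, forces in N, time in s.
With the tool pointing down it reaches from about 400 to 875 mm from the base axis. Payload 4.4 kg.
Tool frame: the origin (TCP) lies at the very end of the fingers, on their centre line; the grasp point (between the pads) lies 19 mm behind it; z points along the fingers, x is the direction in which the jaws open and shut, and the axes are right-handed (so a half turn about z gives the same grasp; the last joint's range is limited). The gripper opens to 85 mm and grips with 20 to 120 N. Pads are 22 mm wide; open, the fingers measure 114 mm over their backs; the gripper's body (76 mm by 85 mm) begins 54 mm behind the grasp point. The pads swing forward as they close: fully open they stand 13 mm farther back than shut.
Start: joints at [1.183, 0.628, 0.038, 1.517, -0.027, 0.996, -0.02], TCP at [205.608, -616.639, 194.313] pointing down, gripper open.
Joint ranges: [-3.06, 3.06], [-0.37, 2.12], [-1.25, 1.32], [0.18, 2.47], [-1.1, 4.24], [0.23, 1.98], [-2.94, 2.94]. Speed limits (rad/s): [2.57, 2.57, 3.14, 3.14, 3.14, 3.14, 3.14].

## Interface

Orientations are given as [roll, pitch, yaw] about the fixed x, y, z axes, in that order (R = Rz(yaw) Ry(pitch) Rx(roll)).
In Python, from cell import ctrl gives the robot as it stands.
- The arm moves only by the shell command python3 -m creep 'ROWS'. ROWS is text: rows parted by semicolons, each of 7 numbers parted by spaces: the shift along the tool's x, y, z in units of 40 mm (1.0 is 40 mm), then the turn, a rotation vector about the tool's x, y, z in degrees, then the closure, from 0 (fully open) to 1 (shut). In form: x y z rx ry rz grip; .... A call has 1 to 10 rows; each row is the pose to reach, as a shift and turn from the pose commanded when the call began, along the tool's axes at that moment; what a row does not reach only later rows make up. A row lasts 1/12 s, in which the tool goes at most 41.7 mm and 7.16 degrees, less where a joint would pass 70% of its speed; a pose out of reach is approached as far as the arm can. A call with a gripper value outside its range is refused whole. The fingers move at their own pace and stop on an object; the grip force is fixed at half the most. Time passes only in rows, so rows that repeat a pose let the fingers close. It gives the time, the measured TCP pose, the force and the opening at its end, in the units of the state.
- ctrl.read_state(): the state, without advancing time (a new reading comes with each control period).
- ctrl.get_image(name): name is "scene" or "top"; returns a dict with "img" (384x512x3 uint8, red, green, blue), "vfov" (degrees; the focal length in pixels is half the picture's height over the tangent of half this angle, whatever the lens; pixels are square), "cx", "cy" (the principal point, pixels), "distortion" ([k1, k2, p1, p2, k3] as OpenCV has them; the pictures are not rectified), "T" (4x4, takes a point from camera to world coordinates). Camera axes: x right, y up, looking along -z (the intrinsics and any distortion apply to the point x, -y, -z); pixel columns grow to the right and rows downward; lengths in mm; the calibration is good to about 2 mm. A picture is of the moment at which its call begins. There is no depth.
- ctrl.finish_job(): hands the job in, once; it reports no verdict.
Trained networks look in the newest picture that a camera, given by its name, has taken for a name from the list of things; names that differ only in an ending like _2 or _b are one class to them, and where a whole thing is asked for, a point or a joint stands for the part that bears it (a point fixed in the world has none). Each returns a list of dicts, best first, with "score" (0 to 1); they miss things now and then, are a little off and sometimes report something else, mostly with a low value. They report only what shows in the picture. A call takes as long as a camera call. They do not tell look-alikes from the thing itself.
- ctrl.boxes_of(camera, thing): "rect" ([left, top, right, bottom] in pixels, round what is visible of it).
- ctrl.cut_out(camera, thing): "pixels" (384x512 bool, what is visible of it) and "rect" ([left, top, right, bottom] in pixels, round what is visible of it).
The state is a dict: "clock": time; "qpos": joint angles; "qd": joint speeds; "tau": joint torques, N m; "eef_pos": TCP position; "tool_rot": TCP orientation; "force": force on the tool from outside, world axes, zero at the start; "torque": the same for the moment, N m; "width": finger opening in mm.
Only numpy, scipy, OpenCV 4.12 (cv2) and the standard library are available. Lean on these libraries where they do the work, as an engineer would, in place of code of your own. Each camera call takes 0.05 s, during which the arm holds its last target.

## Task

The brass rollers are next for the lathe: lift the yellow bar that closes their carrier straight up, level, out of both U brackets, and set it down (no dropping) lengthwise on the wooden board, wholly on it and still the same way up. Leave the bar of the carrier with the steel rollers alone.

Things in the scene. Friction and masses are not known exactly. Their poses are not given: they have to be found in the camera images.
- bar: The bar to remove: yellow metal, 240 mm long (its y axis), 24 wide (x), 32 high (z), black rubber grip sleeve round the middle (70 long, 28 wide, 34 high). Origin: centre of its underside, z up. 0.2 to 0.45 kg, loose. It starts in the two U brackets of the carrier with the brass rollers, its underside 35 mm above the bench, within 6 mm of centred along its length.
- other_bar: An identical yellow bar with black sleeve, in the U brackets of the other, identical carrier, the one with the steel rollers; it stays there. Same size and origin (centre of the underside).
- carrier_brass: Fixed blue tray, 230 (y) by 160 mm (x), walls to 45 high, with 3 brass rollers (tops at 64). Left or right varies. Origin on the bench near the tray's centre; open side at -x, towards the robot. Steel U brackets at x = -60, y = +95 and -95, open upward and along y: slot 30 wide, floor at height 35, prong tops at 60 (bar must rise 25), 24 long in y, 42 over the prongs. Rollers at x = +25 to +42.
- board: Fixed pale wooden board lying on the bench nearer the robot, 300 long (y axis), 100 wide (x axis), 30 thick, flat top. Origin at the centre of its underside: its top is at height 30.
Mind the look-alikes: they are no part of the job. Leave any pink or white look-alike of the bar alone.

How it is judged (in metres and radians):
On the way:
1. the bar is lifted straight up and level, clear of both brackets (risen more than 28 mm, level to 10 degrees, still within 25 mm of above its place) (z of bar in the frame of carrier_brass above 0.063 m and x of bar in the frame of carrier_brass between -0.085 and -0.035 m and y of bar in the frame of carrier_brass between -0.031 and 0.031 m and angle between bar's own z axis and vertical below 0.175 rad), for 0.1 s.
At the end, for the whole second after the job is handed in: The bar from the brass rollers' carrier rests on the wooden board, same way up and flat (within 5 mm of the board's top, 6 degrees), lengthwise within 20 degrees, its centre within 40 mm of the board's centre along and across, at rest; the other bar is within 15 mm of where it was (x of bar in the frame of board between -0.04 and 0.04 m and y of bar in the frame of board between -0.04 and 0.04 m and z of bar in the frame of board between 0.025 and 0.035 m and angle between the y axis of bar and the y axis of board, either way round below 0.35 rad and angle between bar's own z axis and vertical below 0.1 rad and linear speed of bar below 0.02 m/s and distance of other_bar from where it was at the start of the episode below 0.015 m); the robot touches nothing.
It fails at once if the other carrier's bar is moved more than 15 mm (distance of other_bar from where it was at the start of the episode above 0.015 m).
It fails at once if the bar is let go with its underside more than 25 mm above the board's top (height (world z) of bar above 0.055 m and contact force between the fingers and bar below 0.1 N).
It also fails if it takes over 42 s, if anything falls off the work surface, if the arm or the gripper's body presses on something with over 40 N, if the wrist force passes 120 N, or if a joint passes its speed limit or range.

## Working session

There is one attempt and no reset: what is moved stays moved. The work goes in short steps, Python scripts to look and compute and a shell command to move; the robot and the scene stay as the last step left them, time stands still between calls to the robot, and variables do not carry over. Pictures are saved under pics/ and viewed, and the job is handed in when it is done.

```bash
mkdir -p pics; ls; cat > h.py <<'E'
import numpy as np, cv2
from cell import ctrl
def cam(n):
    d=ctrl.get_image(n); return d
def K(d):
    f=d["img"].shape[0]/2/np.tan(np.radians(d["vfov"])/2)
    return np.array([[f,0,d["cx"]],[0,f,d["cy"]],[0,0,1.]]),np.array(d["distortion"],float)
def onplane(d,px,z):
    k,di=K(d); u=cv2.undistortPoints(np.array(px,float).reshape(-1,1,2),k,di).reshape(-1,2)
    T=np.array(d["T"]); r=np.c_[u[:,0],-u[:,1],-np.ones(len(u))]@T[:3,:3].T; o=T[:3,3]
    return o+r*((z-o[2])/r[:,2])[:,None]
def proj(d,P):
    k,di=K(d);T=np.linalg.inv(np.array(d["T"]));q=np.array(P,float).reshape(-1,3)@T[:3,:3].T+T[:3,3]
    q=q*[1,-1,-1]
    return cv2.projectPoints(q,np.zeros(3),np.zeros(3),k,di)[0].reshape(-1,2)
E
python3 - <<'E'
from h import *
for n in("scene","top"):
    d=cam(n); cv2.imwrite(f"pics/{n}0.png",d["img"][:,:,::-1])
    np.save(n+"0.npy",d,allow_pickle=True)
    print(n,np.round(d["T"],3).tolist(),d["vfov"],d["distortion"])
    for t in("bar","carrier_brass","board"):
        print(t,[(np.round(b["rect"]).tolist(),round(b["score"],2)) for b in ctrl.boxes_of(n,t)])
print(ctrl.read_state())
E
```

```text
pics
scene [[0.84, -0.335, 0.427, 1054.599], [0.542, 0.49, -0.683, -1099.89], [0.02, 0.805, 0.593, 882.667], [0.0, 0.0, 0.0, 1.0]] 42.937396361501754 [-0.13060095  0.          0.          0.          0.        ]
bar [([86.0, 265.0, 187.0, 288.0], 0.77), ([255.0, 104.0, 265.0, 141.0], 0.7), ([169.0, 192.0, 256.0, 227.0], 0.69), ([330.0, 139.0, 360.0, 181.0], 0.22)]
carrier_brass [([249.0, 186.0, 346.0, 263.0], 0.59)]
board [([255.0, 134.0, 322.0, 188.0], 0.59)]
top [[-0.002, 0.999, -0.049, 374.558], [-1.0, -0.003, -0.015, -157.757], [-0.015, 0.049, 0.999, 1505.177], [0.0, 0.0, 0.0, 1.0]] 47.31523501894742 [0.03090714 0.         0.         0.         0.        ]
bar [([107.0, 240.0, 169.0, 286.0], 0.93), ([230.0, 148.0, 300.0, 161.0], 0.88), ([356.0, 178.0, 412.0, 239.0], 0.76), ([258.0, 188.0, 319.0, 234.0], 0.56), ([231.0, 113.0, 300.0, 168.0], 0.39)]
carrier_brass [([231.0, 111.0, 302.0, 167.0], 0.61)]
board [([139.0, 176.0, 230.0, 213.0], 0.69)]
{'clock': 0.4, 'qpos': array([ 1.18321556,  0.62854957,  0.03849851,  1.51754371, -0.02700408,
        0.99633891, -0.01997705]), 'qd': array([-0.0016306 , -0.00174564,  0.00111071, -0.00114594, -0.00288971,
       -0.00115441, -0.0033575 ]), 'tau': array([-1.26468840e-03, -5.62666190e+01,  1.22367326e+00, -1.93479538e+01,
        1.08243164e-02,  4.23855643e-03, -1.67296594e-05]), 'eef_pos': array([ 205.55638914, -616.52795583,  194.17032137]), 'tool_rot': array([-3.14156742e+00,  3.21667026e-04, -1.24902188e+00]), 'force': array([0.82885471, 0.85957464, 0.40490544]), 'torque': array([-0.04996557, -0.01768619,  0.01450823]), 'width': 85.43195274005525}
```

View pics/scene0.png

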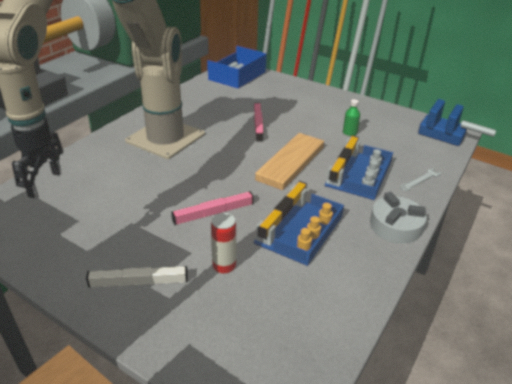

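View pics/top0.png

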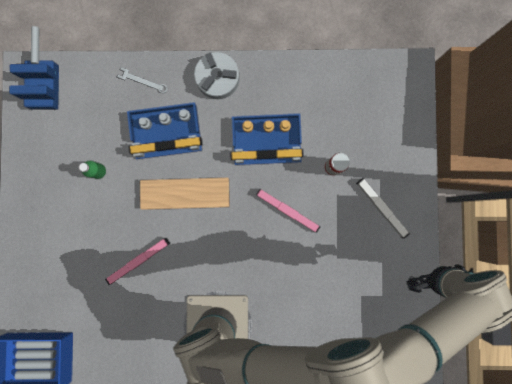

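Candidates in the top view: the yellow bar at the brass rollers (266,155), the yellow bar at the steel rollers (165,146), pink bars at (288,210) and (138,262), and a white bar at (384,208). I choose (266,155) and will check it in a crop while measuring.

```bash
cat > fit.py <<'E'
from h import *
from scipy.optimize import least_squares
def yellow(img,rect):
    h=cv2.cvtColor(img,cv2.COLOR_RGB2HSV); l,t,r,b=rect
    m=((h[...,0]>15)&(h[...,0]<32)&(h[...,1]>150)&(h[...,2]>90))
    z=np.zeros(m.shape,bool); z[t:b,l:r]=m[t:b,l:r]; return z
E
python3 - <<'E'
from fit import *
d=np.load("top0.npy",allow_pickle=True).item(); s=np.load("scene0.npy",allow_pickle=True).item()
a=cv2.resize(d["img"][100:220,120:320],None,fx=4,fy=4,interpolation=cv2.INTER_CUBIC)
cv2.imwrite("pics/c1.png",a[:,:,::-1])
a=cv2.resize(s["img"][120:270,240:400],None,fx=4,fy=4,interpolation=cv2.INTER_CUBIC)
cv2.imwrite("pics/c2.png",a[:,:,::-1])
for t,rc in(("bar",0),("board",0),("carrier_brass",0)):
    for b in ctrl.cut_out("top",t):
        m=b["pixels"].astype(np.uint8)
        c=max(cv2.findContours(m,0,cv2.CHAIN_APPROX_NONE)[0],key=len)
        P=onplane(d,c.reshape(-1,2),{"bar":68,"board":30,"carrier_brass":45}[t])[:,:2]
        print(t,b["rect"],round(b["score"],2),cv2.minAreaRect(P.astype(np.float32)))
E
```

```text
bar [355.1, 178.8, 407.9, 237.0] 0.94 ((394.49981689453125, -546.0047607421875), (239.13636779785156, 32.61484909057617), 37.72956085205078)
bar [108.2, 239.8, 167.9, 285.8] 0.94 ((223.85165405273438, 251.433349609375), (28.321636199951172, 239.90658569335938), 34.64701461791992)
bar [259.0, 188.3, 318.3, 231.7] 0.67 ((386.1783142089844, -240.17596435546875), (233.47264099121094, 29.97003173828125), 56.141056060791016)
bar [227.2, 146.9, 303.0, 161.3] 0.65 ((574.4100952148438, -170.62503051757812), (31.246379852294922, 240.71197509765625), 1.072180986404419)
board [140.1, 177.4, 230.2, 210.8] 0.96 ((446.98974609375, 106.29766845703125), (103.60027313232422, 302.00311279296875), 1.4740668535232544)
carrier_brass [232.9, 107.8, 302.9, 166.4] 0.79 ((652.5803833007812, -171.7305450439453), (121.77145385742188, 235.00637817382812), 2.245342969894409)
carrier_brass [229.0, 147.7, 303.1, 162.6] 0.18 ((577.7213745117188, -171.12100219726562), (32.39912414550781, 244.74815368652344), 3.1357738971710205)
```

View pics/c1.png

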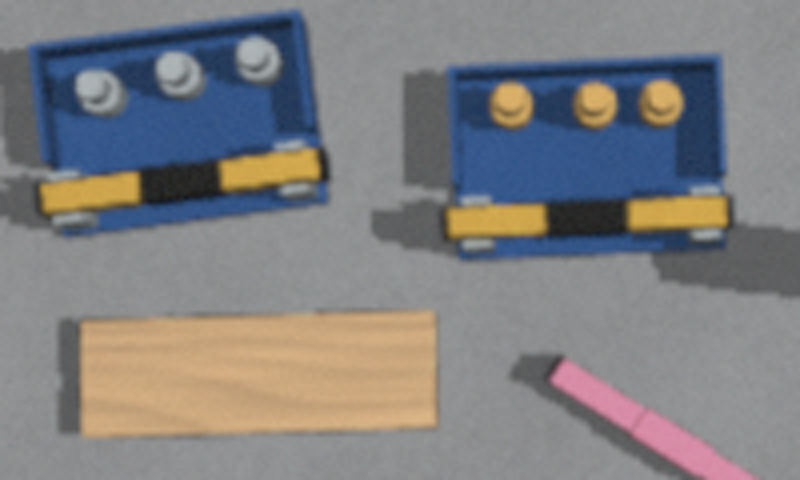

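View pics/c2.png

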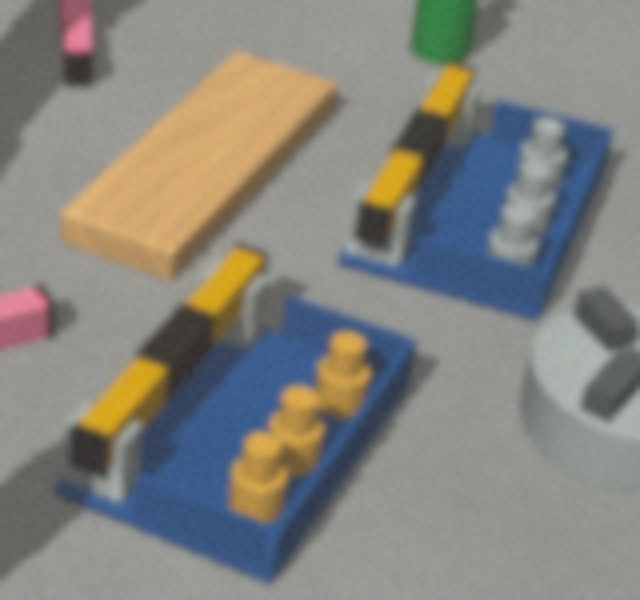

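```bash
cat >> fit.py <<'E'
def box(p,z0,L,W,H):
    x,y,a=p; R=np.array([[np.cos(a),-np.sin(a)],[np.sin(a),np.cos(a)]])
    return np.array([[*(R@[i*W/2,j*L/2]+[x,y]),z0+k*H] for i in(-1,1) for j in(-1,1) for k in(0,1)])
def sil(d,P,S=8):
    q=proj(d,P); m=np.zeros((384*2,512*2),np.uint8)
    h=cv2.convexHull(q.astype(np.float32)); 
    cv2.fillConvexPoly(m,np.round((h*2+.5)*16).astype(np.int32),255,shift=4)
    return cv2.resize(m,(512,384),interpolation=cv2.INTER_AREA)/255.
def fit(d,mask,p0,z0,dim):
    from scipy.optimize import minimize
    t=cv2.GaussianBlur(mask.astype(float),(0,0),1.5)
    f=lambda v:((cv2.GaussianBlur(sil(d,box((v[0],v[1],v[2]/100),z0,*dim)),(0,0),1.5)-t)**2).sum()
    r=minimize(f,[p0[0],p0[1],p0[2]*100],method="Nelder-Mead",options=dict(initial_simplex=np.array([p0[0],p0[1],p0[2]*100])+np.array([[0,0,0],[6,0,0],[0,6,0],[0,0,4]])))
    v=r.x; return np.array([v[0],v[1],v[2]/100]),r.fun
E
python3 - <<'E'
from fit import *
d=np.load("top0.npy",allow_pickle=True).item(); s=np.load("scene0.npy",allow_pickle=True).item()
b=[c for c in ctrl.cut_out("top","bar") if abs(c["rect"][0]-228)<8 and c["rect"][1]>140]
pb,e=fit(d,b[0]["pixels"],(576,-170.6,.02),35,(240,24,32)); print("bar",pb,e)
b=ctrl.cut_out("top","board")[0]
pd,e=fit(d,b["pixels"],(447,106,.02),0,(300,100,30)); print("board",pd,e)
# yellow-only check
for n,dd,rc in(("top",d,(225,143,308,165)),("scene",s,(255,180,312,242))):
    y,x=np.nonzero(yellow(dd["img"],rc)); print(n,len(x),onplane(dd,[[x.min(),y.mean()],[x.max(),y.mean()]],67)[:,:2])
ims=[]
for dd,(l,t,r,bb),f in((d,(130,135,310,220),4),(s,(240,120,360,260),4)):
    im=cv2.resize(dd["img"][t:bb,l:r],None,fx=f,fy=f,interpolation=cv2.INTER_CUBIC)[:,:,::-1].copy()
    for P in(box(pb,35,240,24,32),box(pd,0,300,100,30),box(pb,34,70,28,34)):
        q=(proj(dd,P)-[l,t]+.5)*f
        for i in range(8):
            for j in range(i):
                if bin(i^j).count("1")==1: cv2.line(im,tuple(np.int32(q[i])),tuple(np.int32(q[j])),(0,255,0),1)
    ims.append(im)
cv2.imwrite("pics/o1.png",ims[0]);cv2.imwrite("pics/o2.png",ims[1])
E
```

```text
bar [ 5.76485040e+02 -1.71337969e+02  3.88127011e-02] 4.458662906545524
board [4.47088073e+02 1.07730466e+02 2.33543202e-02] 4.11195169084497
top 301 [[ 573.92362173  -56.66995663]
 [ 572.93908389 -284.13005609]]
scene 495 [[ 550.78996478 -241.35039595]
 [ 660.43012395 -166.92804277]]
```

View pics/o1.png

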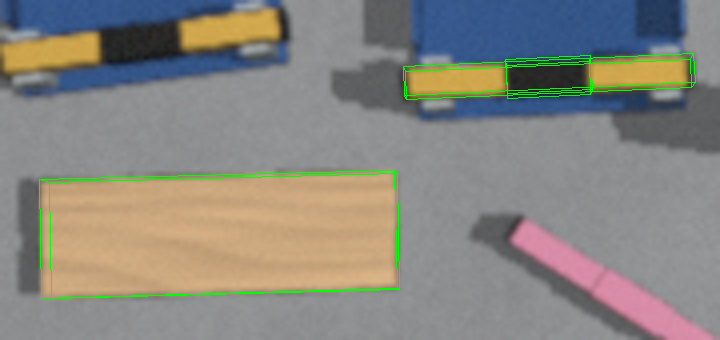

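View pics/o2.png

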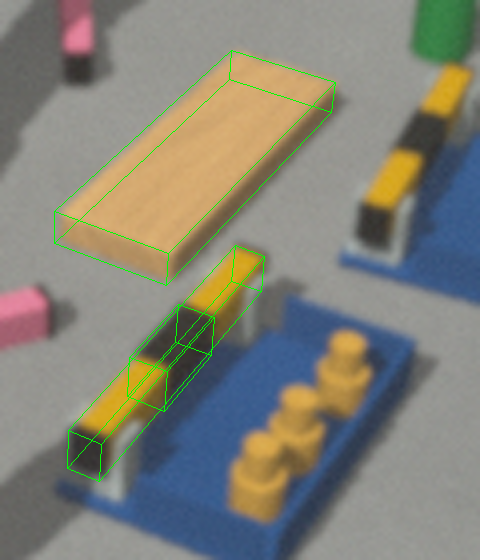

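```bash
cat > go.py <<'E'
import sys
from h import *
from scipy.spatial.transform import Rotation as R
def go(x,y,z,yaw):
    s=ctrl.read_state(); r=R.from_euler("xyz",s["tool_rot"]); g=R.from_euler("xyz",[np.pi,0,yaw])
    print("pos",np.round(s["eef_pos"],1),"rot",np.round(s["tool_rot"],3),"w",round(s["width"],1),"F",np.round(s["force"],1),"t",s["clock"])
    print("row",np.round(r.inv().apply(np.array([x,y,z])-s["eef_pos"])/40,3),np.round((r.inv()*g).as_rotvec(degrees=True),2))
if __name__=="__main__": go(*map(float,sys.argv[1:5]))
E
python3 go.py 576.5 -171.3 170 0.033
```

```text
pos [ 205.6 -616.6  194.3] rot [-3.142 -0.    -1.249] w 85.6 F [1.2 0.1 0.1] t 0.65
row [ -7.63  -12.316   0.609] [ -0.    -0.   -73.45]
```

```bash
python3 -m creep '-7.63 -12.316 0 0 0 -73.45 0; -7.63 -12.316 0 0 0 -73.45 0; -7.63 -12.316 0 0 0 -73.45 0; -7.63 -12.316 0 0 0 -73.45 0; -7.63 -12.316 0 0 0 -73.45 0; -7.63 -12.316 0 0 0 -73.45 0; -7.63 -12.316 0 0 0 -73.45 0; -7.63 -12.316 0 0 0 -73.45 0; -7.63 -12.316 0 0 0 -73.45 0; -7.63 -12.316 0 0 0 -73.45 0'; python3 go.py 576.5 -171.3 150 0.033
```

```text
clock: 1.48
eef_pos: [473.3, -295.0, 194.7]
tool_rot: [3.141, -0.001, 0.007]
force: [0.4, -0.4, -0.2]
width: 85.3
pos [ 473.3 -295.   194.7] rot [ 3.141e+00 -1.000e-03  7.000e-03] w 85.3 F [ 0.4 -0.4 -0.2] t 1.4833
row [ 2.6   -3.075  1.118] [ 0.04 -0.03 -1.5 ]
```

```bash
python3 -m creep '2.6 -3.07 1.1 0 0 -1.5 0; 2.6 -3.07 1.1 0 0 -1.5 0; 2.6 -3.07 1.1 0 0 -1.5 0; 2.6 -3.07 1.1 0 0 -1.5 0; 2.6 -3.07 1.1 0 0 -1.5 0; 2.6 -3.07 1.1 0 0 -1.5 0; 2.6 -3.07 1.1 0 0 -1.5 0'; python3 - <<'E'
from go import *
go(576.5,-171.3,41,0.033)
for n in("scene","top"):
    d=cam(n); l,t,r,b=((230,100,360,260) if n=="scene" else (220,100,320,200))
    cv2.imwrite(f"pics/{n}1.png",cv2.resize(d["img"][t:b,l:r],None,fx=3.7,fy=3.7,interpolation=cv2.INTER_CUBIC)[:,:,::-1])
go(576.5,-171.3,41,0.033)
E
```

```text
clock: 2.07
eef_pos: [575.8, -173.9, 150.1]
tool_rot: [3.141, 0.001, 0.028]
force: [-1.0, -0.6, 0.9]
width: 85.3
pos [ 575.8 -173.9  150.1] rot [3.141e+00 1.000e-03 2.800e-02] w 85.3 F [-1.  -0.6  0.9] t 2.0667
row [ 0.022 -0.066  2.728] [ 0.04  0.05 -0.31]
pos [ 575.3 -175.5  150.6] rot [3.14  0.    0.025] w 85.4 F [-0.2  0.5 -0.7] t 2.1667
row [ 0.032 -0.108  2.739] [ 0.07  0.02 -0.48]
```

View pics/scene1.png

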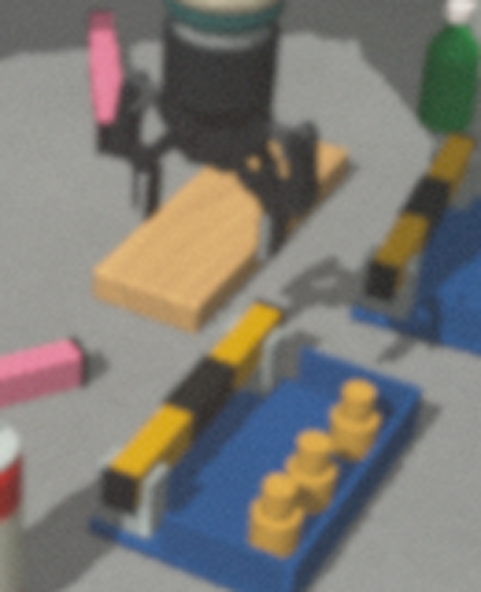

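View pics/top1.png

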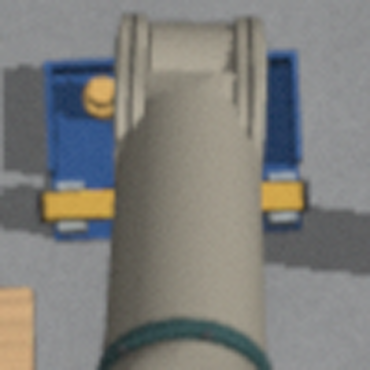

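```bash
python3 -m creep '0.03 -0.1 0.4 0 0 -0.4 0; 0.03 -0.1 0.9 0 0 -0.4 0; 0.03 -0.1 1.4 0 0 -0.4 0; 0.03 -0.1 1.8 0 0 -0.4 0; 0.03 -0.1 2.1 0 0 -0.4 0; 0.03 -0.1 2.4 0 0 -0.4 0; 0.03 -0.1 2.6 0 0 -0.4 0; 0.03 -0.1 2.7 0 0 -0.4 0; 0.03 -0.1 2.72 0 0 -0.4 0; 0.03 -0.1 2.72 0 0 -0.4 0'; python3 - <<'E'
from go import *
go(576.5,-171.3,41,0.033)
d=cam("scene"); l,t,r,b=(230,100,360,260)
cv2.imwrite(f"pics/s2.png",cv2.resize(d["img"][t:b,l:r],None,fx=3.7,fy=3.7,interpolation=cv2.INTER_CUBIC)[:,:,::-1])
E
```

```text
clock: 3.0
eef_pos: [577.5, -169.6, 41.8]
tool_rot: [3.141, -0.001, 0.034]
force: [-0.3, 0.4, -0.3]
width: 85.2
pos [ 577.5 -169.6   41.8] rot [ 3.141e+00 -1.000e-03  3.400e-02] w 85.2 F [-0.3  0.4 -0.3] t 3.0
row [-0.026  0.041  0.019] [ 0.01 -0.03  0.06]
```

View pics/s2.png

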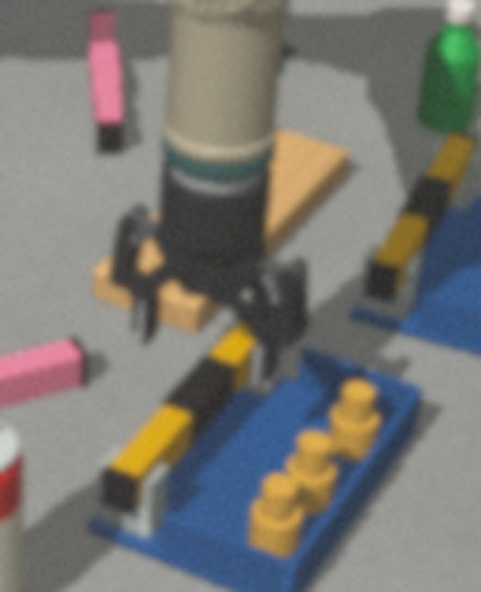

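```bash
python3 - <<'E'
from go import *
go(576.5,-171.3,41,0.033)
d=cam("scene"); l,t,r,b=(230,100,360,260)
im=cv2.resize(d["img"][t:b,l:r],None,fx=3.7,fy=3.7,interpolation=cv2.INTER_CUBIC)[:,:,::-1].copy()
p=ctrl.read_state()["eef_pos"]
for P,c in((p,(0,0,255)),(p+[0,0,13],(0,255,255)),(p+[43,0,13],(0,255,0)),(p+[-43,0,13],(0,255,0)),([576.5,-171.3,67],(255,0,0))):
    q=(proj(d,P)[0]-[l,t]+.5)*3.7; cv2.circle(im,tuple(np.int32(q)),4,c,-1)
cv2.imwrite("pics/s3.png",im)
E
```

```text
pos [ 577.7 -169.6   42.1] rot [ 3.141e+00 -1.000e-03  3.400e-02] w 85.1 F [-0.2 -0.1  1.4] t 3.05
row [-0.032  0.041  0.028] [ 0.02 -0.06  0.06]
```

View pics/s3.png

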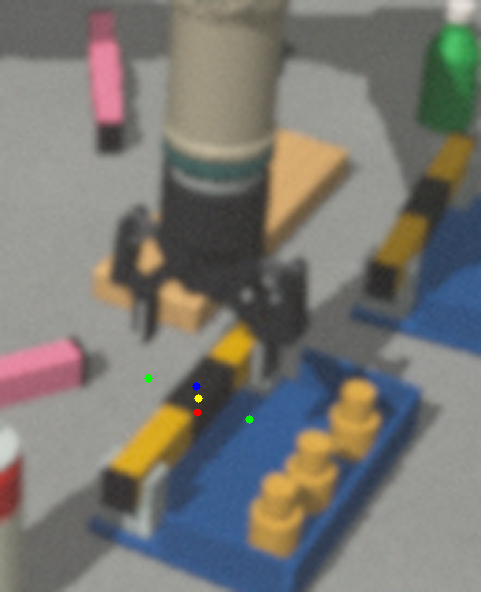

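```bash
python3 - <<'E'
from h import *
p=np.array([205.6,-616.6,194.3])
for n,(l,t,r,b) in(("scene",(0,100,130,220)),("top",(360,220,512,330))):
    d=np.load(n+"0.npy",allow_pickle=True).item()
    im=cv2.resize(d["img"][t:b,l:r],None,fx=5,fy=5,interpolation=cv2.INTER_CUBIC)[:,:,::-1].copy()
    u=np.array([.316,-.949,0])
    for P,c in((p,(0,0,255)),(p+[0,0,13],(0,255,255)),(p+43*u+[0,0,13],(0,255,0)),(p-43*u+[0,0,13],(0,255,0)),(p+[0,0,73],(255,0,0))):
        q=(proj(d,P)[0]-[l,t]+.5)*5; cv2.circle(im,tuple(np.int32(q)),4,c,-1)
    cv2.imwrite(f"pics/st_{n}.png",im)
E
```

```text
(no output)
```

View pics/st_scene.png

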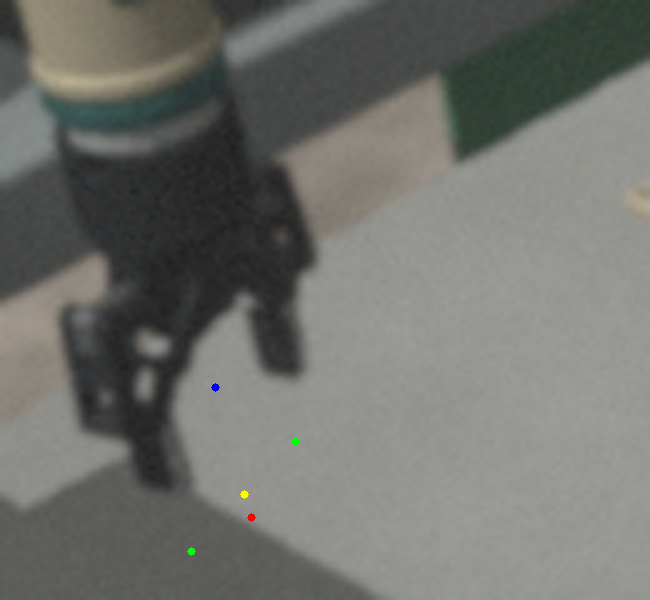

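View pics/st_top.png

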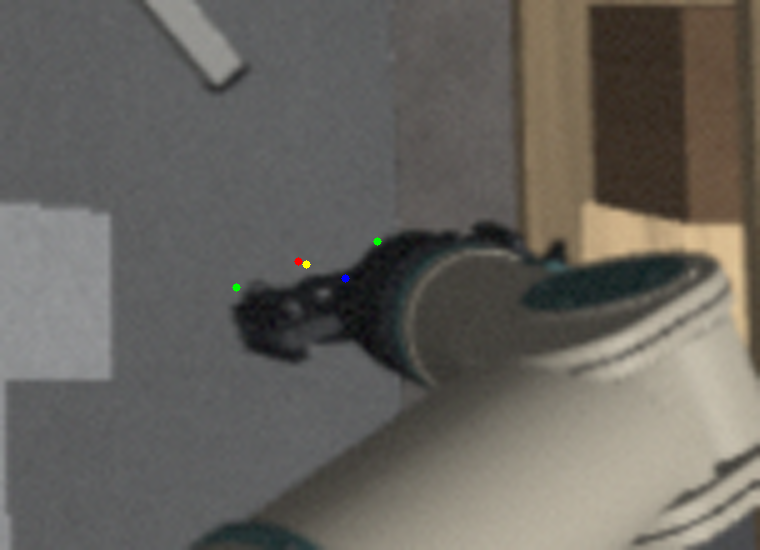

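```bash
python3 - <<'E'
from h import *
d=np.load("top0.npy",allow_pickle=True).item(); s=np.load("scene0.npy",allow_pickle=True).item()
print(proj(d,[0,0,0]),proj(s,[0,0,0]))
print(onplane(d,[[187,296],[247,296],[435,48],[2,52]],0)); print(onplane(s,[[128,143],[170,154],[204,132]],0))
dn=cam("top"); sn=cam("scene")
print(np.abs(np.array(dn["T"])-d["T"]).max(),np.abs(np.array(sn["T"])-s["T"]).max())
cv2.imwrite("pics/base.png",cv2.resize(d["img"][260:384,150:290],None,fx=4,fy=4)[:,:,::-1])
cv2.imwrite("pics/sn.png",cv2.resize(sn["img"][60:260,180:380],None,fx=3,fy=3)[:,:,::-1])
cv2.imwrite("pics/tn.png",cv2.resize(dn["img"],None,fx=1.5,fy=1.5)[:,:,::-1])
E
```

```text
[[216.49158043 325.4229112 ]] [[164.67458761 137.57800561]]
[[  98.26665478  100.70779096    0.        ]
 [  98.13493555 -103.32580095    0.        ]
 [ 946.45415159 -752.32286366    0.        ]
 [ 941.62998596  747.78352462    0.        ]]
[[ -81.98373915 -100.68045925    0.        ]
 [  87.00437165  -72.51971523    0.        ]
 [  91.19633777  110.60158383    0.        ]]
0.0 0.0
```

View pics/tn.png

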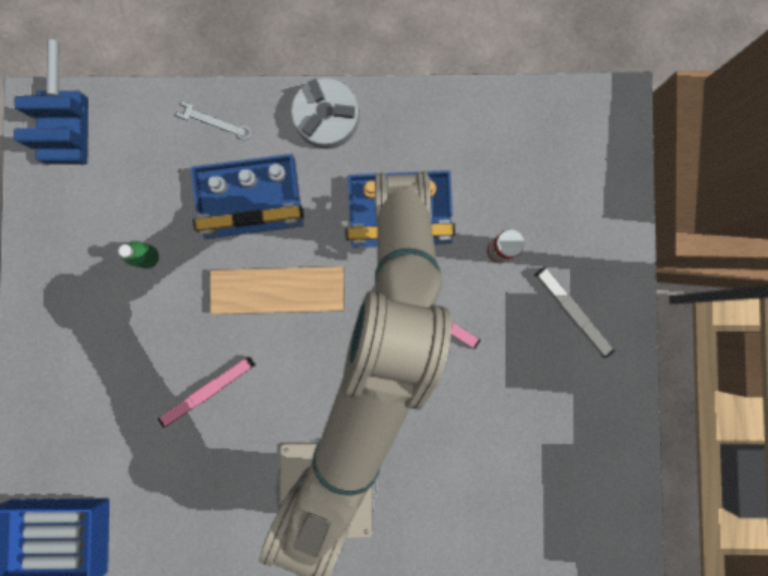

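View pics/base.png

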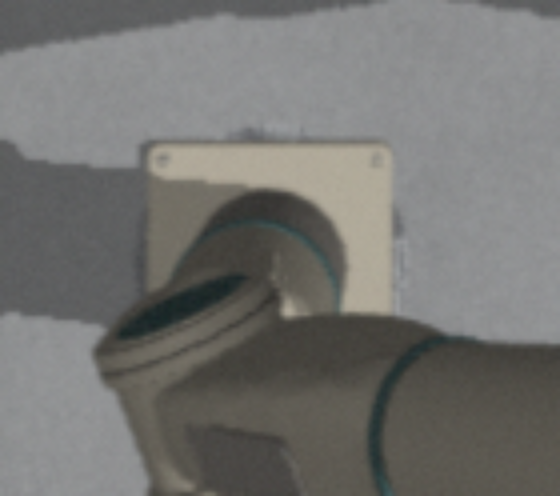

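```bash
python3 - <<'E'
from h import *
d=np.load("top0.npy",allow_pickle=True).item()
l,t,r,b=400,255,480,315
im=np.clip(cv2.resize(d["img"][t:b,l:r],None,fx=9,fy=9,interpolation=cv2.INTER_CUBIC)[:,:,::-1].astype(float)*2.2,0,255).astype(np.uint8)
p=np.array([205.6,-616.6,194.3]);u=np.array([.316,-.949,0]);v=np.array([-.949,-.316,0])
for dz,c in((0,(0,0,255)),(37,(0,255,0)),(73,(255,0,0))):
  for sg in(-1,1):
    for w in(-11,11):
      q=(proj(d,p+sg*43*u+w*v+[0,0,13+dz])[0]-[l,t]+.5)*9; cv2.circle(im,tuple(np.int32(q)),4,c,-1)
cv2.imwrite("pics/z1.png",im)
E
```

```text
(no output)
```

View pics/z1.png

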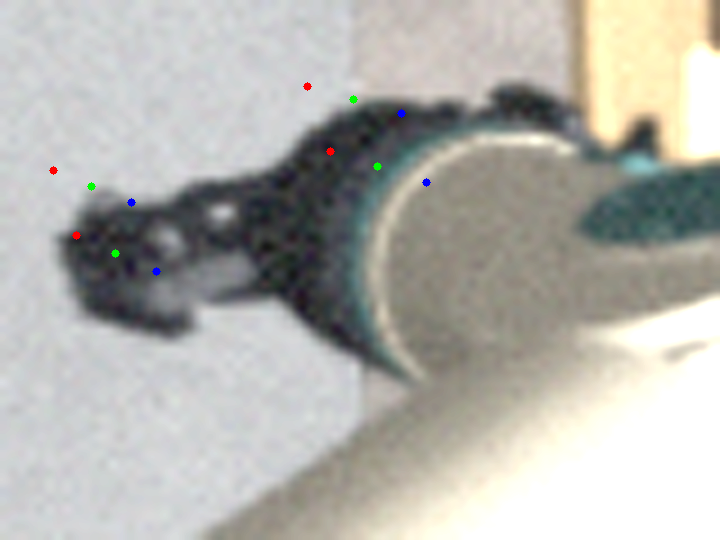

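The scene picture shows the fingertips about 10 px higher than the reported TCP would put them. Before grasping, I'll half close without touching anything and measure this.

```bash
python3 -m creep '0 0 0 0 0 0 0.4; 0 0 0 0 0 0 0.4; 0 0 0 0 0 0 0.4; 0 0 0 0 0 0 0.4;0 0 0 0 0 0 0.4;0 0 0 0 0 0 0.4'; python3 - <<'E'
from go import *
go(576.5,-171.3,41,0.033)
d=cam("scene"); l,t,r,b=(250,140,330,240)
p=ctrl.read_state()["eef_pos"]
im=np.clip(cv2.resize(d["img"][t:b,l:r],None,fx=6,fy=6,interpolation=cv2.INTER_CUBIC)[:,:,::-1].astype(float)*1.7,0,255).astype(np.uint8)
for z,c in((0,(0,0,255)),(7,(0,255,255)),(40,(0,255,0)),(73,(255,0,255))):
  for s in(-26,26):
    q=(proj(d,p+[s,0,z])[0]-[l,t]+.5)*6; cv2.circle(im,tuple(np.int32(q)),4,c,-1)
cv2.imwrite("pics/s4.png",im)
E
```

```text
clock: 3.7
eef_pos: [577.2, -169.5, 41.5]
tool_rot: [-3.142, -0.0, 0.034]
force: [0.9, -0.2, -0.8]
width: 51.1
pos [ 577.2 -169.5   41.5] rot [-3.142 -0.     0.034] w 51.1 F [ 0.9 -0.2 -0.8] t 3.7
row [-0.019  0.044  0.013] [-0.   -0.    0.06]
```

View pics/s4.png

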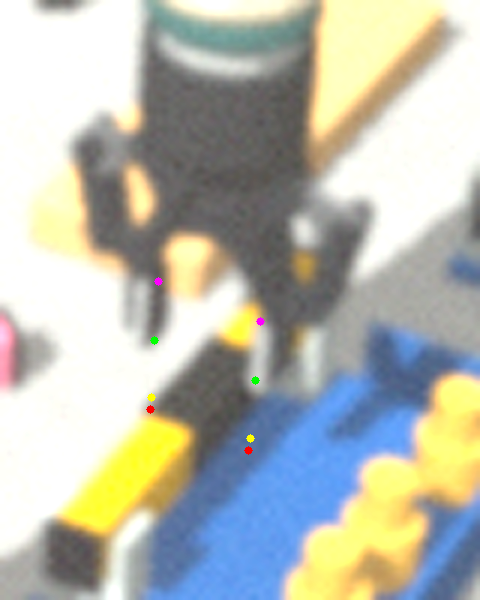

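Tips sit at crop (145,338) and (262,392), level with the "40 mm above TCP" markers and not the TCP markers at (150,410) and (248,450). A harmless way to tell is to close here. If the fingers really are beside the sleeve they stop at 28 mm, otherwise they shut in air above it.

```bash
python3 -m creep '0 0 0 0 0 0 0.8; 0 0 0 0 0 0 0.8; 0 0 0 0 0 0 0.8; 0 0 0 0 0 0 0.8;0 0 0 0 0 0 0.8;0 0 0 0 0 0 0.8'; python3 - <<'E'
from go import *
go(576.5,-171.3,41,0.033)
d=cam("scene"); l,t,r,b=(250,140,330,240)
im=np.clip(cv2.resize(d["img"][t:b,l:r],None,fx=6,fy=6,interpolation=cv2.INTER_CUBIC)[:,:,::-1].astype(float)*1.7,0,255).astype(np.uint8)
cv2.imwrite("pics/s5.png",im)
E
```

```text
clock: 4.25
eef_pos: [577.2, -169.6, 41.5]
tool_rot: [3.142, 0.0, 0.034]
force: [0.3, 0.4, 0.4]
width: 16.8
pos [ 577.2 -169.6   41.5] rot [3.142 0.    0.034] w 16.8 F [0.3 0.4 0.4] t 4.25
row [-0.019  0.043  0.013] [0.   0.   0.06]
```

View pics/s5.png

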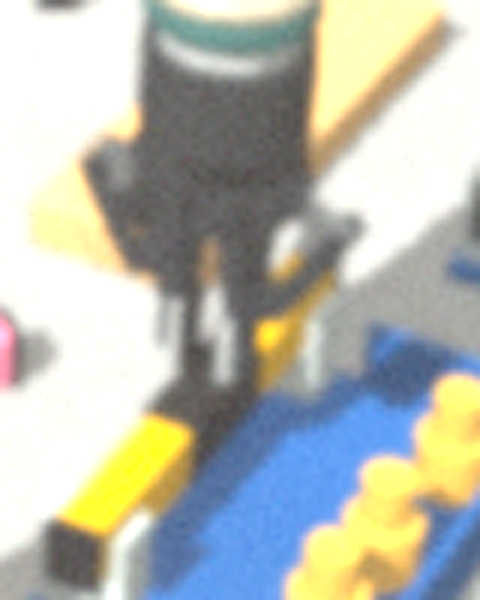

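Closing to 16.8 mm met no resistance, so the fingertips really are above the bar: the reported TCP reads about 30–40 mm too low. I'll probe the sleeve's top gently to get the exact offset.

```bash
python3 -m creep '0 0.04 0.05 0 0 0 0.8; 0 0.04 0.1 0 0 0 0.8; 0 0.04 0.1 0 0 0 0.8; 0 0.04 0.1 0 0 0 0.8'; python3 -m creep '0 0 0.05 0 0 0 0.8; 0 0 0.05 0 0 0 0.8; 0 0 0.05 0 0 0 0.8'
```

```text
clock: 4.63
eef_pos: [577.0, -171.1, 37.3]
tool_rot: [-3.141, 0.0, 0.034]
force: [1.0, 0.1, 0.4]
width: 17.4
clock: 4.88
eef_pos: [577.2, -171.1, 35.4]
tool_rot: [-3.142, 0.0, 0.034]
force: [0.9, 0.4, 0.7]
width: 16.7
```

```bash
python3 -m creep '0 0 0.05 0 0 0 0.8; 0 0 0.05 0 0 0 0.8; 0 0 0.05 0 0 0 0.8'; python3 -m creep '0 0 0.05 0 0 0 0.8; 0 0 0.05 0 0 0 0.8; 0 0 0.05 0 0 0 0.8'
```

```text
clock: 5.13
eef_pos: [577.2, -171.1, 33.4]
tool_rot: [-3.142, 0.0, 0.034]
force: [-0.1, -0.5, -0.1]
width: 17.5
clock: 5.38
eef_pos: [577.6, -171.2, 32.4]
tool_rot: [3.141, -0.001, 0.034]
force: [-0.4, 0.8, 6.8]
width: 17.0
```

```bash
python3 - <<'E'
from go import *
go(576.5,-171.3,41,0.033)
E
```

```text
pos [ 577.6 -171.2   32.4] rot [ 3.141e+00 -1.000e-03  3.400e-02] w 17.0 F [-0.4  0.8  6.8] t 5.3833
row [-0.028  0.002 -0.216] [ 0.02 -0.05  0.06]
```

```bash
python3 -m creep '0 0 -0.2 0 0 0 0.2; 0 0 -0.4 0 0 0 0.2; 0 0 -0.4 0 0 0 0.2; 0 0 -0.4 0 0 0 0.2; 0 0 -0.4 0 0 0 0.2; 0 0 -0.4 0 0 0 0.2; 0 0 -0.4 0 0 0 0.2' && python3 -m creep '-0.02 0 0.3 0 0 0 0.2; -0.02 0 0.6 0 0 0 0.2; -0.02 0 0.8 0 0 0 0.2; -0.02 0 0.95 0 0 0 0.2; -0.02 0 1.07 0 0 0 0.2; -0.02 0 1.07 0 0 0 0.2; -0.02 0 1.07 0 0 0 0.2'; python3 - <<'E'
from go import *
go(576.5,-171.3,4.5,0.033)
d=cam("scene"); l,t,r,b=(250,140,330,240)
im=np.clip(cv2.resize(d["img"][t:b,l:r],None,fx=6,fy=6,interpolation=cv2.INTER_CUBIC)[:,:,::-1].astype(float)*1.7,0,255).astype(np.uint8)
cv2.imwrite("pics/s6.png",im)
E
```

```text
clock: 5.97
eef_pos: [577.0, -171.1, 47.2]
tool_rot: [-3.141, 0.001, 0.034]
force: [-0.6, -0.0, -0.4]
width: 68.6
clock: 6.55
eef_pos: [576.3, -171.0, 4.3]
tool_rot: [-3.141, 0.001, 0.034]
force: [0.1, -0.6, 0.4]
width: 68.5
pos [ 576.3 -171.     4.3] rot [-3.141e+00  1.000e-03  3.400e-02] w 68.5 F [ 0.1 -0.6  0.4] t 6.55
row [ 0.004  0.007 -0.005] [-0.01  0.03  0.07]
```

View pics/s6.png

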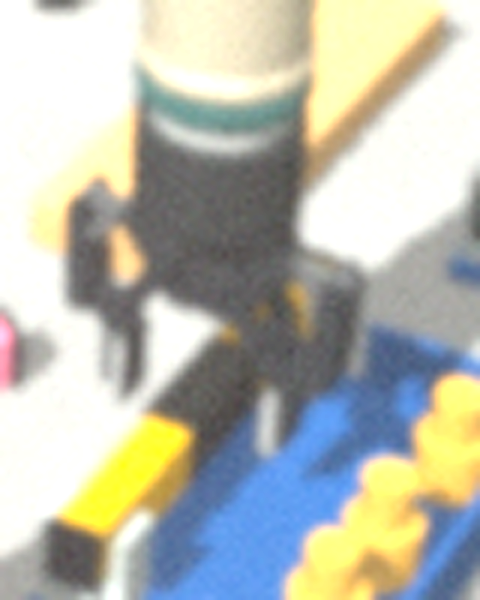

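Fingers now straddle the sleeve, with tips at crop (128,395) and (270,455) and the sleeve centred between them. Closing.

```bash
python3 -m creep '0 0 0 0 0 0 1; 0 0 0 0 0 0 1; 0 0 0 0 0 0 1; 0 0 0 0 0 0 1; 0 0 0 0 0 0 1; 0 0 0 0 0 0 1; 0 0 0 0 0 0 1; 0 0 0 0 0 0 1;0 0 0 0 0 0 1;0 0 0 0 0 0 1'; python3 - <<'E'
from go import *
go(576.5,-171.3,4.5,0.033)
d=cam("scene"); l,t,r,b=(250,140,330,240)
im=np.clip(cv2.resize(d["img"][t:b,l:r],None,fx=6,fy=6,interpolation=cv2.INTER_CUBIC)[:,:,::-1].astype(float)*1.7,0,255).astype(np.uint8)
cv2.imwrite("pics/s7.png",im)
E
```

```text
clock: 7.43
eef_pos: [576.7, -171.3, 5.3]
tool_rot: [3.141, -0.001, 0.034]
force: [-1.0, 0.7, 6.1]
width: 27.3
pos [ 576.7 -171.3    5.3] rot [ 3.141e+00 -1.000e-03  3.400e-02] w 27.3 F [-1.   0.7  6.1] t 7.4333
row [-0.005  0.001  0.02 ] [ 0.02 -0.03  0.06]
```

View pics/s7.png

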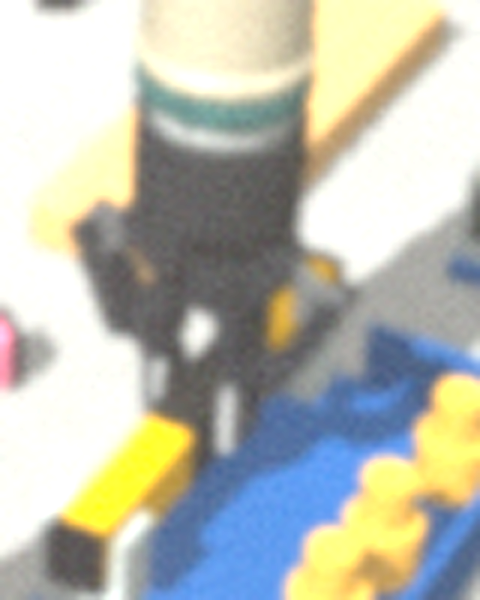

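```bash
python3 -m creep '0 0 -0.1 0 0 0 1; 0 0 -0.25 0 0 0 1; 0 0 -0.4 0 0 0 1; 0 0 -0.55 0 0 0 1; 0 0 -0.7 0 0 0 1; 0 0 -0.85 0 0 0 1; 0 0 -1 0 0 0 1; 0 0 -1.1 0 0 0 1; 0 0 -1.1 0 0 0 1; 0 0 -1.1 0 0 0 1'; python3 - <<'E'
from fit import *
from go import *
go(576.5,-171.3,48,0.033)
d=cam("scene"); l,t,r,b=(240,120,330,240)
im=np.clip(cv2.resize(d["img"][t:b,l:r],None,fx=5,fy=5,interpolation=cv2.INTER_CUBIC)[:,:,::-1].astype(float)*1.5,0,255).astype(np.uint8)
P=box((576.5,-171.3,.035),78.5,240,24,32); q=(proj(d,P)-[l,t]+.5)*5
for i in range(8):
  for j in range(i):
    if bin(i^j).count("1")==1: cv2.line(im,tuple(np.int32(q[i])),tuple(np.int32(q[j])),(0,255,0),1)
cv2.imwrite("pics/s8.png",im)
d=cam("top"); cv2.imwrite("pics/t8.png",cv2.resize(d["img"][90:240,110:330],None,fx=3.5,fy=3.5)[:,:,::-1])
E
```

```text
clock: 8.32
eef_pos: [576.6, -171.2, 49.0]
tool_rot: [3.141, -0.001, 0.034]
force: [0.2, 0.5, -3.8]
width: 27.0
pos [ 576.6 -171.2   49. ] rot [ 3.141e+00 -1.000e-03  3.400e-02] w 27.0 F [ 0.2  0.5 -3.8] t 8.3167
row [-0.003  0.001  0.026] [ 0.01 -0.03  0.06]
```

View pics/s8.png

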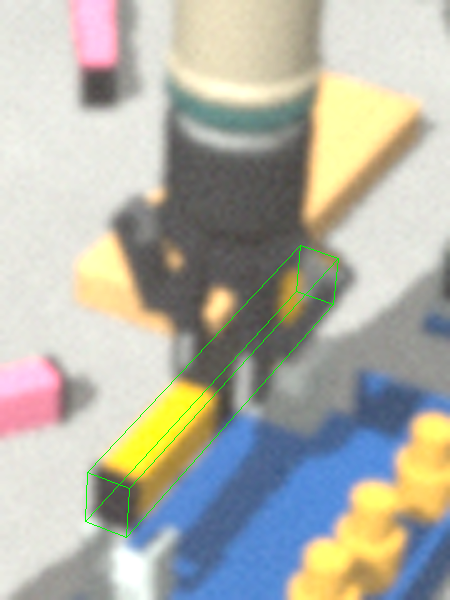

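View pics/t8.png

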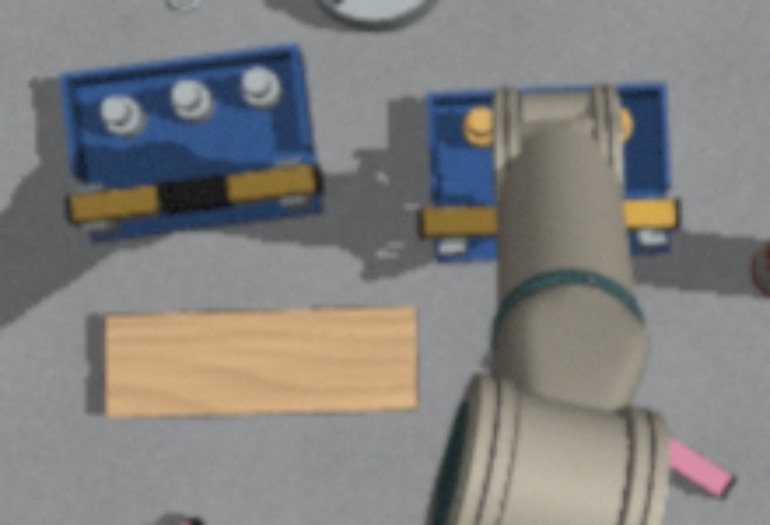

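```bash
python3 go.py 447.1 107.7 72 0.0234; python3 go.py 447.1 -171 72 0.0234
```

```text
pos [ 576.2 -171.1   48.5] rot [-3.141e+00  1.000e-03  3.400e-02] w 27.1 F [ 0.3  0.5 -3.9] t 8.4167
row [-2.987 -7.076 -0.585] [-0.01  0.03  0.62]
pos [ 576.2 -171.1   48.5] rot [-3.141e+00  1.000e-03  3.400e-02] w 27.1 F [ 0.3  0.5 -3.9] t 8.4167
row [-3.225 -0.113 -0.586] [-0.01  0.03  0.62]
```

```bash
python3 -m creep '0 0 -0.3 0 0 0 1; -0.2 0 -0.59 0 0 0 1; -0.6 0 -0.59 0 0 0.2 1; -1.1 -0.2 -0.59 0 0 0.4 1; -1.6 -0.5 -0.59 0 0 0.6 1; -2.1 -1 -0.59 0 0 0.6 1; -2.5 -1.6 -0.59 0 0 0.6 1; -2.8 -2.3 -0.59 0 0 0.6 1; -3 -3 -0.59 0 0 0.6 1; -2.99 -3.6 -0.59 0 0 0.6 1'; python3 go.py 447.1 107.7 72 0.0234
```

```text
clock: 9.25
eef_pos: [449.1, -30.2, 73.5]
tool_rot: [3.141, 0.002, 0.024]
force: [0.2, -0.0, -3.7]
width: 27.1
pos [449.1 -30.2  73.5] rot [3.141e+00 2.000e-03 2.400e-02] w 27.1 F [ 0.2 -0.  -3.7] t 9.25
row [ 0.031 -3.449  0.036] [0.02 0.09 0.01]
```

```bash
python3 -m creep '0 -0.5 0 0 0 0 1; 0 -1.1 0 0 0 0 1; 0 -1.7 0 0 0 0 1; 0 -2.3 0 0 0 0 1; 0 -2.8 0 0 0 0 1; 0 -3.2 0 0 0 0 1; 0 -3.4 0 0 0 0 1; 0 -3.45 0 0 0 0 1; 0 -3.45 0 0 0 0 1; 0 -3.45 0 0 0 0 1'; python3 - <<'E'
from fit import *
from go import *
go(447.1,107.7,5,0.0234)
d=cam("scene"); l,t,r,b=(220,80,360,220)
im=np.clip(cv2.resize(d["img"][t:b,l:r],None,fx=4,fy=4,interpolation=cv2.INTER_CUBIC)[:,:,::-1].astype(float)*1.5,0,255).astype(np.uint8)
p=ctrl.read_state()["eef_pos"]
for P in(box((p[0],p[1],.024),p[2]+35.5-5,240,24,32),box((447.1,107.7,.0234),0,300,100,30)):
  q=(proj(d,P)-[l,t]+.5)*4
  for i in range(8):
    for j in range(i):
      if bin(i^j).count("1")==1: cv2.line(im,tuple(np.int32(q[i])),tuple(np.int32(q[j])),(0,255,0),1)
cv2.imwrite("pics/s9.png",im)
E
```

```text
clock: 10.08
eef_pos: [448.7, 105.3, 72.6]
tool_rot: [3.141, -0.0, 0.022]
force: [0.4, -0.5, -3.8]
width: 26.4
pos [448.7 105.3  72.6] rot [ 3.141 -0.     0.022] w 26.4 F [ 0.4 -0.5 -3.8] t 10.0833
row [-0.04  -0.063  1.69 ] [ 0.05 -0.01 -0.06]
```

View pics/s9.png

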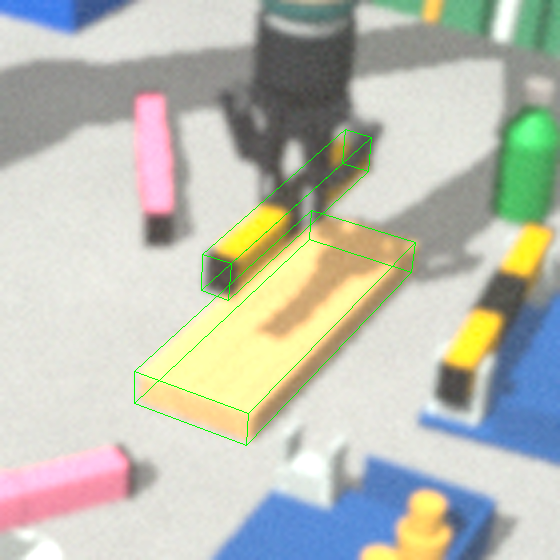

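The bar is held level above the board, and the box model with the z offset matches it. Lowering to just above the board, then feeling for contact.

```bash
python3 -m creep '-0.04 -0.06 0.2 0 0 0 1; -0.04 -0.06 0.5 0 0 0 1; -0.04 -0.06 0.8 0 0 0 1; -0.04 -0.06 1.1 0 0 0 1; -0.04 -0.06 1.35 0 0 0 1; -0.04 -0.06 1.55 0 0 0 1; -0.04 -0.06 1.65 0 0 0 1; -0.04 -0.06 1.7 0 0 0 1; -0.04 -0.06 1.7 0 0 0 1; -0.04 -0.06 1.7 0 0 0 1' && python3 -m creep '0 0 0.03 0 0 0 1; 0 0 0.06 0 0 0 1; 0 0 0.06 0 0 0 1; 0 0 0.06 0 0 0 1'
```

```text
clock: 10.97
eef_pos: [447.3, 109.0, 4.5]
tool_rot: [-3.141, -0.0, 0.024]
force: [0.2, -0.5, -3.6]
width: 27.1
clock: 11.3
eef_pos: [447.2, 109.0, 2.1]
tool_rot: [-3.142, -0.0, 0.024]
force: [0.0, -0.1, -3.4]
width: 27.1
```

```bash
python3 -m creep '0 0 0.03 0 0 0 1; 0 0 0.03 0 0 0 1; 0 0 0.03 0 0 0 1' && python3 -m creep '0 0 0.03 0 0 0 1; 0 0 0.03 0 0 0 1; 0 0 0.03 0 0 0 1'
```

```text
clock: 11.55
eef_pos: [447.1, 109.0, 0.7]
tool_rot: [3.142, 0.0, 0.024]
force: [0.0, -0.0, -4.4]
width: 26.9
clock: 11.8
eef_pos: [447.2, 109.0, 0.3]
tool_rot: [3.142, -0.001, 0.024]
force: [-1.0, -0.5, 5.9]
width: 27.2
```

Contact with the board: force went from −4 to +6 N at the expected height. Releasing.

```bash
python3 -m creep '0 0 0 0 0 0 0.6; 0 0 0 0 0 0 0.5; 0 0 0 0 0 0 0.4; 0 0 0 0 0 0 0.3; 0 0 0 0 0 0 0.2; 0 0 0 0 0 0 0.2; 0 0 0 0 0 0 0.2; 0 0 0 0 0 0 0.2' && python3 -m creep '0 0 -0.2 0 0 0 0.2; 0 0 -0.6 0 0 0 0.2; 0 0 -1.2 0 0 0 0.2; 0 0 -1.9 0 0 0 0.2; 0 0 -2.7 0 0 0 0.2; 0 0 -3.5 0 0 0 0.2; 0 0 -4 0 0 0 0.2; 0 0 -4 0 0 0 0.2'; python3 - <<'E'
from fit import *
from go import *
d=cam("scene"); l,t,r,b=(220,80,360,220)
im=np.clip(cv2.resize(d["img"][t:b,l:r],None,fx=4,fy=4,interpolation=cv2.INTER_CUBIC)[:,:,::-1].astype(float)*1.5,0,255).astype(np.uint8)
for P in(box((447.1,109,.024),30,240,24,32),box((447.1,107.7,.0234),0,300,100,30)):
  q=(proj(d,P)-[l,t]+.5)*4
  for i in range(8):
    for j in range(i):
      if bin(i^j).count("1")==1: cv2.line(im,tuple(np.int32(q[i])),tuple(np.int32(q[j])),(0,255,0),1)
cv2.imwrite("pics/s10.png",im)
d=cam("top"); cv2.imwrite("pics/t10.png",cv2.resize(d["img"][90:240,110:330],None,fx=3.5,fy=3.5)[:,:,::-1])
E
```

```text
clock: 12.47
eef_pos: [447.1, 109.0, -0.5]
tool_rot: [-3.142, 0.0, 0.024]
force: [-0.2, 0.6, 1.0]
width: 68.2
clock: 13.13
eef_pos: [449.9, 109.9, 164.0]
tool_rot: [-3.14, -0.008, 0.023]
force: [0.1, -0.8, 0.7]
width: 68.6
```

View pics/s10.png

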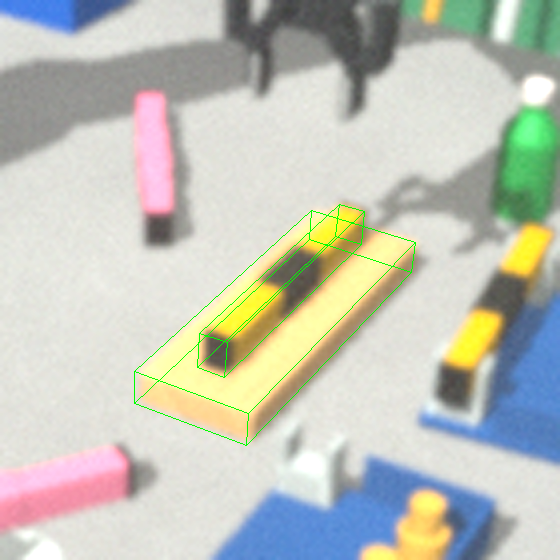

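View pics/t10.png

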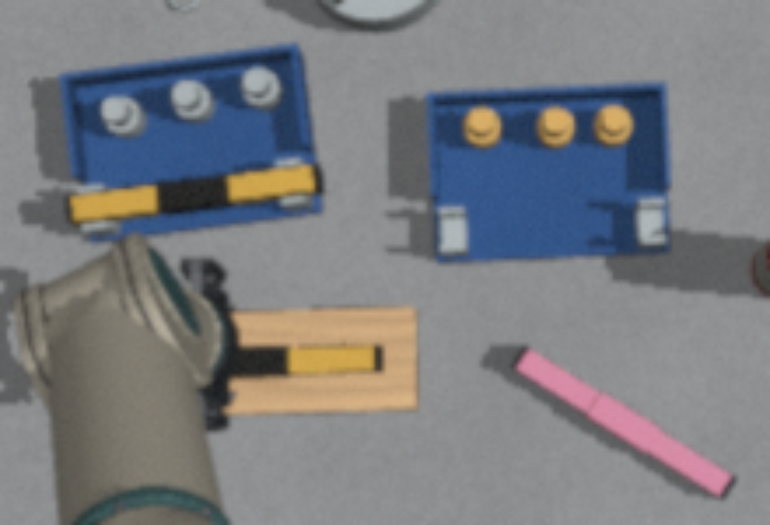

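The bar lies flat, centred and lengthwise on the board, matching the box outline. The steel carrier's bar is unmoved, and the gripper is clear above. Letting the arm settle, then handing in.

```bash
python3 -m creep '0 0 0 0 0 0 0.2; 0 0 0 0 0 0 0.2; 0 0 0 0 0 0 0.2; 0 0 0 0 0 0 0.2'; python3 -c "
from h import *
print(ctrl.finish_job())"
```

```text
clock: 13.57
eef_pos: [446.5, 108.9, 158.7]
tool_rot: [3.141, 0.002, 0.024]
force: [-0.7, 0.2, -0.0]
width: 68.0
the job is handed in; nothing more can be done
None
```

The bar from the brass rollers' carrier is on the wooden board, and I handed the job in at about 13.6 s of the 42 s allowed; no verdict was reported. I gripped it by its sleeve, lifted it about 44 mm straight up and level, and lowered it until the wrist force showed it touching the board before opening the fingers.

**Final checks:** Both pictures show it flat, the same way up and lengthwise, with its outline matching a position within about 2 mm of the board's centre. The steel carrier's bar looks unmoved by eye, though I did not measure it. The gripper was about 160 mm above the board and touching nothing.

**What disagreed:** The reported TCP height read about 35 mm lower than the real fingertips. I saw this in the scene picture and confirmed it by closing the fingers above the bar without touching it. I then touched the sleeve top to measure the offset, and used it for the grasp and the placing.

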